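Park the foil cutter and close the dispenser

ROBOT

A 7-joint arm with a two-finger parallel gripper is mounted at the origin on a cart in front of the work surface, level with it; the furniture and walls round the work are solid. World frame = base frame: x ahead of the robot, y to its left, z up, the work surface at z = 0. Lengths are in m, angles in rad, forces in N, time in s.
With the tool pointing down it reaches from about 0.4 to 0.85 m from the base axis. Payload 4.5 kg.
Tool frame: the origin (TCP) lies where the fingers leave the gripper's body, on its centre line; the fingertips stand 64 mm ahead of it and the grasp point (between the pads) lies 45 mm ahead of it; z points along the fingers, y is the line along which they close (so a half turn about z gives the same grasp; the last joint's range is limited). The gripper opens to 88 mm and grips with 3 to 60 N. Pads are 18 mm wide; open, the fingers measure 123 mm over their backs; the gripper's body (75 mm by 187 mm) begins 45 mm behind the grasp point.
Start: joints at [-1.175, 0.689, -0.195, 1.565, 0.157, 0.902, -0.215], TCP at [0.221, 0.585, 0.303] pointing down, gripper open.
Joint ranges: [-3.01, 3.01], [-0.46, 2.08], [-1.47, 1.51], [0.13, 2.56], [-1, 4.14], [0.04, 2.09], [-2.66, 2.66]. Speed limits (rad/s): [2.57, 2.57, 3.14, 3.14, 3.14, 3.14, 3.14].

INTERFACE

Orientations are given as a unit quaternion [x, y, z, w].
In Python, from plant import r gives the robot as it stands.
- The arm moves only by the tool play_rows, never from a script. Its arguments are lists of equal length, an entry for each row: "translation": the shift along the tool's x, y, z in m, a list of three; "delta_rot": the turn, a rotation vector about the tool's x, y, z in degrees, a list of three; "grip": the opening, from -1 (shut) to 1 (fully open). In form: {"translation": [[x, y, z], ...], "delta_rot": [[rx, ry, rz], ...], "grip": [grip, ...]}. A call has 1 to 20 rows; each row shifts and turns the commanded pose from where the row before left it, along the tool's axes as they then stand; what a row does not reach is not made up. A row lasts 1/8 s, in which the tool goes at most 62.5 mm and 10.7 degrees, less where a joint would pass 70% of its speed; a pose out of reach is approached as far as the arm can. A call with a gripper value outside its range is refused whole. The fingers move at their own pace and stop on an object; "squeeze" is the grip in N (left out, the last holds). Time passes only in rows, so rows that do not move let the fingers close. It gives the time, the measured TCP pose, the force, the opening and the grip force at its end, in the units of the state.
- r.get_state(): the state, without advancing time (a new reading comes with each control period).
- r.snapshot(name): name is "scene" or "side" or "wrist"; returns the picture (400x640x3 uint8, blue, green, red); there is no depth.
- r.get_calibration(name): a dict with "intrinsics" (3x3 intrinsics, pixels), "eye" and "rotation" of the camera in the world. Camera axes: x right, y up, looking along -z (the intrinsics and any distortion apply to the point x, -y, -z); pixel columns grow to the right and rows downward; lengths in m; the calibration is good to about 2 mm. A picture is of the moment at which its call begins: read the wrist's pose just before it. get_calibration takes no time and is no camera call; for the wrist camera it gives the pose at the moment of the call.
- r.finish_job(): hands the job in; it is judged then, once.
Trained networks look in the newest picture that a camera, given by its name, has taken for a name from the list of things; names that differ only in an ending like _2 or _b are one class to them, and where a whole thing is asked for, a point or a joint stands for the part that bears it (a point fixed in the world has none). Each returns a list of dicts, best first, with "confidence" (0 to 1); they miss things now and then, are a little off and sometimes report something else, mostly with a low value. They report only what shows in the picture. A call takes as long as a camera call.
- r.look_for(camera, target): "point" ([x, y, z] in m, in world coordinates, good to about 4 mm: the middle of the surface that is visible of it).
- r.silhouettes(camera, target): "pixels" (400x640 bool, what is visible of it).
The state is a dict: "clock": time; "q": joint angles; "qd": joint speeds; "joint_torque": joint torques, N m; "tool_pos": TCP position; "eef_rot": TCP orientation; "contact_force": force on the tool from outside, world axes, zero at the start; "moment": the same for the moment, N m; "opening": opening from 0.0 (shut) to 1.0 (fully open); "finger_force": force on a finger pad.
Only numpy, scipy, OpenCV 4.12 (cv2) and the standard library are available. Lean on these libraries where they do the work, as an engineer would, in place of code of your own. Each camera call takes 0.05 s, during which the arm holds its last target. There are 200 camera calls.

TASK

The foil dispenser has been left open after use. Run a fingertip along the rail on its front and push the cutter ahead of it all the way to its parking place at the left end, then push the cover over and gently press it down until it is fully shut. Do not lift the dispenser or shove it about, and leave the mug, its coaster, the jar and the scrubbing brush alone.

Things in the scene. Friction and masses are not known exactly. Their poses are not given: they have to be found in the camera images.
- dispenser: Loose grey plastic foil dispenser, 1.4 kg, 104 (x) x 292 (y) x 80 mm, holding a foil roll. Origin: centre of its underside; x to its rear, y along it to its left end, z up. Along its front (-x) wall runs the ledge with the rail: 26 mm wide, x -0.052 to -0.026, top at z 0.064. Roll top at x 0.012, z 0.068. Slides on the worktop at 6 to 12 N.
- cutter (a joint): Slide of the black cutter on the rail: its distance (m) from the parking place at the left (+y) end stop; 0 = parked, 0.23 = right end (-y). Starts somewhere to the right. Friction about 1.5 N: it stays where it is left.
- cutter_tab (a point): Top centre of the black cutter's upright thumb tab, 29 mm above the ledge; axes as the dispenser's; x -0.038 in its frame, y 0.115 when parked. Tab 12 (x) x 20 (y) mm, 7 to 29 mm above the ledge, on a carriage 22 x 34 x 7 mm. A front lip 18 mm wide blocks the cover's skirt unless the cutter is parked, where the skirt has a notch for it.
- cover (a joint): Hinge angle (rad) of the white cover: 0 = shut, about 1.6 = standing upright open behind the rail, 1.85 = stop. The hinge lies along the top of the rear wall and is stiff (0.16 N m): the cover stays wherever it is left, it does not fall.
- cover_hinge (a point): Middle of the cover's hinge line, fixed to the dispenser at x 0.0535, y 0, z 0.076 in its frame; the line runs along the dispenser's y axis; axes as the dispenser's.
- cover_edge (a point): Middle of the cover's free edge, on its outside face; swings with it. Shut, the cover is a flat lid 113 (x) x 292 (y) mm, its outside (top) face 24 mm above the hinge line, this point 112.5 mm in front (-x) of it. A 36 mm skirt hangs from the free edge in front of the rail, with a finger lip 90 mm wide, 10 mm deep in its middle; end walls 18 mm.
- mug: White and black stoneware mug, 78 mm wide, 74 mm high, handle at its -y side, standing on the coaster; leave it alone. Origin: on its underside, 15 mm from the cup's axis towards the handle.
- coaster: Round cork coaster, 94 mm, 9 mm thick, right of the dispenser; leave it alone. Origin: centre of its underside.
- oats_jar: Glass jar with a wooden lid, 69 mm wide, 98 mm high, behind the dispenser; leave it alone. Origin: centre of its underside.
- scrub_brush: Wooden scrubbing brush, 48 x 124 mm, 38 mm high, lying by the sink at the left; leave it alone. Origin: its middle.

How it is judged:
On the way:
1. the cutter is parked at the left end while the cover still stands open (value of joint cutter below 0.004 m and value of joint cover above 0.9 rad), for 0.2 s.
At the end, for the whole second after the job is handed in: The cutter is within 5 mm of its left end stop, the cover is shut to within 0.04 rad (4 mm at its front edge), and the dispenser stands flat on the worktop, at rest, within 40 mm of where it stood (value of joint cutter below 0.005 m and value of joint cover below 0.04 rad and angle between dispenser's own z axis and vertical below 0.03 rad and height (world z) of dispenser below 0.006 m and distance of dispenser from where it was at the start of the episode below 0.04 m and linear speed of dispenser below 0.01 m/s); the robot touches nothing.
It fails at once if the dispenser is lifted, tipped or shoved more than 40 mm (height (world z) of dispenser above 0.012 m or angle between dispenser's own z axis and vertical above 0.12 rad or distance of dispenser from where it was at the start of the episode above 0.04 m).
It fails at once if the dispenser is pressed harder than 45 N (contact force between any of the arm, the fingers and dispenser above 45 N).
It fails at once if the mug, coaster, jar or brush is moved more than 20 mm (distance of any of mug, coaster, oats_jar, scrub_brush from where it was at the start of the episode above 0.02 m).
It also fails if it takes over 50 s, if anything falls off the work surface, if the arm or the gripper's body presses on something with over 40 N, if the wrist force passes 120 N, or if a joint passes its speed limit or range.

## Working session

There is one attempt and no reset: what is moved stays moved. The work goes in short steps, Python scripts to look and compute and a tool call to move; the robot and the scene stay as the last step left them, time stands still between calls to the robot, and variables do not carry over. Pictures are saved under pics/ and viewed, at most 10 in all, crops included, and the job is handed in when it is done.

Besides the shell and the picture viewer there is one more tool, called after "Request:" as name(argument=value, ...) on one line, values as JSON. play_rows: Moves the arm, as the interface text tells. Its arguments: {"type":"object","properties":{"translation":{"type":"array","items":{"type":"array","items":{"type":"number"}}},"delta_rot":{"type":"array","items":{"type":"array","items":{"type":"number"}}},"grip":{"type":"array","items":{"type":"number"}},"squeeze":{"type":"number"}},"required":["translation","delta_rot","grip"]}

```bash
ls; mkdir -p pics; python3 - <<'E'
from plant import r
import cv2,numpy as np
s=r.get_state();print(s)
a=r.snapshot("scene");b=r.snapshot("side")
cv2.imwrite("pics/scene.png",a);cv2.imwrite("pics/side.png",b)
for c in("scene","side"):
  print(c,r.get_calibration(c))
  for t in("dispenser","cutter","cutter_tab","cover","cover_hinge","cover_edge","mug","oats_jar","scrub_brush"):
    print(c,t,[(np.round(d["point"],4),round(d["confidence"],2)) for d in r.look_for(c,t)[:2]])
E
```

```text
pics
{'clock': 0.0, 'q': array([-1.17522615,  0.68997942, -0.19450906,  1.56635083,  0.15727621,
        0.90250153, -0.21514522]), 'qd': array([-4.22550020e-04, -6.98194778e-04, -3.65668795e-04, -5.41487492e-06,
       -7.64940646e-05,  1.51238203e-03, -3.13399430e-04]), 'joint_torque': array([-7.01095723e-04, -5.27562296e+01, -1.26715221e+00, -1.53430027e+01,
       -5.26879414e-02,  6.78879151e-03,  1.77745133e-04]), 'tool_pos': array([0.22105874, 0.58404284, 0.30191083]), 'eef_rot': array([ 1.79889660e-01,  9.83686360e-01, -9.18984011e-04, -1.06852879e-04]), 'contact_force': array([0.01006076, 0.64491865, 0.63755985]), 'moment': array([-0.0321075 , -0.01664089, -0.03006479]), 'finger_force': 0.0, 'opening': 1.0034138149643348}
scene {'intrinsics': array([[476.66962119,   0.        , 314.18685062],
       [  0.        , 476.66962119, 196.08091526],
       [  0.        ,   0.        ,   1.        ]]), 'eye': array([-0.48650823,  0.79322329,  1.05570912]), 'rotation': array([-0.20456569,  0.39752697,  0.78923785, -0.42098551])}
scene dispenser [(array([0.5461, 0.11  , 0.0727]), 0.87
[... 741 characters left out ...]
.32030821],
       [  0.        ,   0.        ,   1.        ]]), 'eye': array([ 0.09725624, -0.64830298,  0.61328263]), 'rotation': array([ 0.46927608, -0.12984698, -0.23959864,  0.83994775])}
side dispenser [(array([0.5426, 0.0583, 0.0664]), 0.94)]
side cutter [(array([0.4664, 0.0468, 0.0759]), 0.51)]
side cutter_tab [(array([0.4651, 0.0435, 0.0741]), 0.43)]
side cover [(array([0.57  , 0.064 , 0.1281]), 0.61)]
side cover_hinge [(array([0.5391, 0.0517, 0.0682]), 0.86)]
side cover_edge [(array([0.5722, 0.0627, 0.1262]), 0.86)]
side mug [(array([ 0.4564, -0.2949,  0.0618]), 0.89)]
side oats_jar [(array([0.6975, 0.1858, 0.0952]), 0.57)]
side scrub_brush [(array([0.3949, 0.4303, 0.0388]), 0.74)]
```

View pics/scene.png

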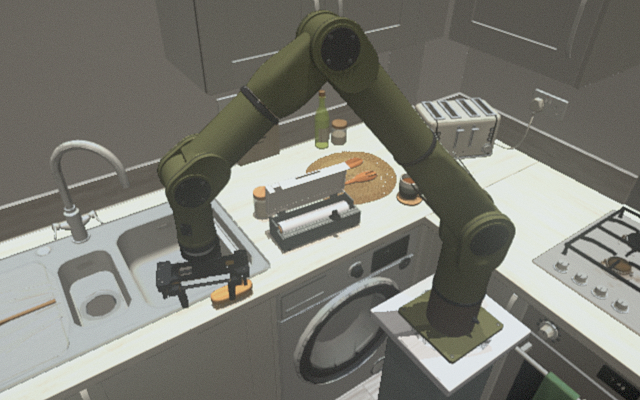

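View pics/side.png

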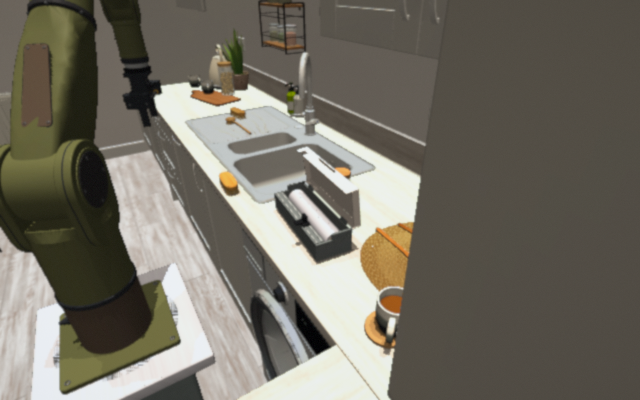

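The scene view shows the open dispenser near (315,215), with the brush by the gripper at (232,292). The side view has it at (315,215), with the mug at (392,305). I'll enlarge both to get the dispenser's pose.

```bash
python3 - <<'E'
import cv2,numpy as np
a=cv2.imread("pics/scene.png")[155:255,255:375];b=cv2.imread("pics/side.png")[140:265,260:370]
a=cv2.resize(a,None,fx=6,fy=6,interpolation=cv2.INTER_CUBIC)[:600,:720];b=cv2.resize(b,(528,600),interpolation=cv2.INTER_CUBIC)
cv2.imwrite("pics/a6.png",a);cv2.imwrite("pics/b48.png",b)
E
```

```text
(no output)
```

View pics/a6.png

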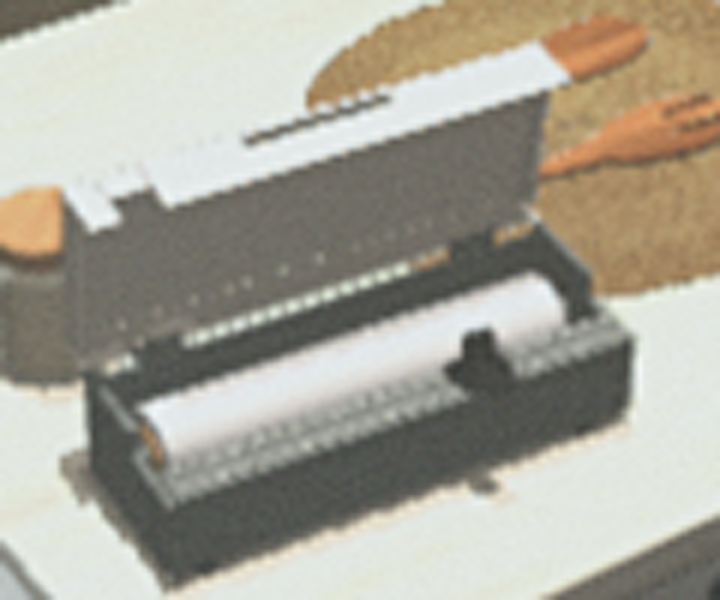

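View pics/b48.png

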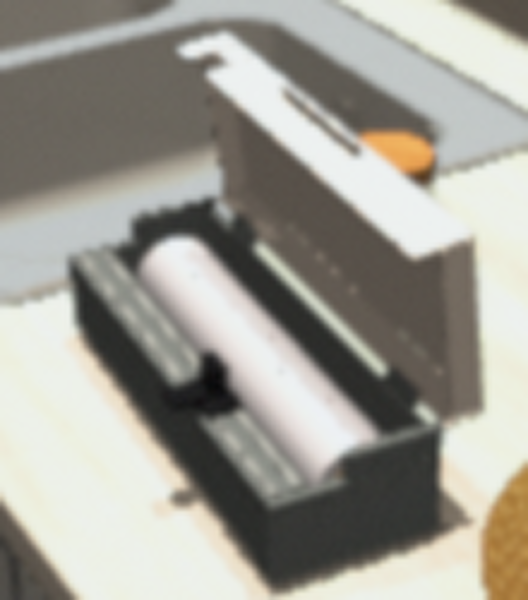

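Crop a shows the front-left bottom corner at (168,587), front-right bottom at (632,425), ledge corners at (170,503) and (635,335), and the tab top at (480,335). Crop b shows the front-right corner at (278,590), ledge corners at (268,500) and (75,258), and the tab top at about (210,358). I'll fit the pose to these.

```bash
cat > h.py <<'E'
import numpy as np
from scipy.spatial.transform import Rotation as R
def proj(c,P):
    p=R.from_quat(c["rotation"]).inv().apply(np.atleast_2d(P)-c["eye"]); K=c["intrinsics"]
    return np.c_[K[0,2]+K[0,0]*p[:,0]/-p[:,2], K[1,2]+K[1,1]*-p[:,1]/-p[:,2]]
E
python3 - <<'E'
from plant import r
from h import *
from scipy.optimize import least_squares
A=[((-.052,.146,0),168,587),((-.052,-.146,0),632,425),((-.052,.146,.064),170,503),((-.052,-.146,.064),635,335),("t",480,335)]
B=[((-.052,-.146,0),278,590),((-.052,-.146,.064),268,500),((-.052,.146,.064),75,258),((-.052,.146,0),80,325),((.052,-.146,0),440,530),("t",210,358)]
cs=r.get_calibration("scene");cb=r.get_calibration("side")
def W(p,P): return np.r_[p[0],p[1],0]+R.from_euler('z',p[2]).apply(np.array(P,float))
def res(p):
    o=[]
    for L,c,s,off in((A,cs,6,(255,155)),(B,cb,4.8,(260,140))):
        for q,u,v in L:
            q=(-.038,p[3],.093) if q=="t" else q
            o.append((proj(c,W(p,q))[0]-(u/s+off[0],v/s+off[1])))
    return np.ravel(o)
f=least_squares(res,[.52,.09,0,0]);p=f.x
print(p,np.degrees(p[2]));print(f.fun.reshape(-1,2).round(1))
for n,P in dict(tab=(-.038,p[3],.093),parked=(-.038,.115,.093),hinge=(.0535,0,.076),fl=(-.052,.146,.064),fr=(-.052,-.146,.064)).items(): print(n,W(p,P).round(4))
th=1.6
for th in (1.5,1.6,1.7,1.85):
  # shut edge rel hinge (-.1125,0,.024) rotate about y by +th
  v=np.array([-.1125*np.cos(th)+.024*np.sin(th),0,.1125*np.sin(th)+.024*np.cos(th)])
  E=W(p,np.array([.0535,0,.076])+v)
  print(th,E.round(3),((proj(cs,E)[0]-(255,155))*6).round(0),((proj(cb,E)[0]-(260,140))*4.8).round(0))
E
```

```text
[ 0.5157623   0.0964582  -0.08446392 -0.05033793] -4.839425963260897
[[-0.6  0.1]
 [-1.3 -1.3]
 [-1.5 -0.9]
 [-0.5 -0.9]
 [-1.  -1.5]
 [-1.4  2. ]
 [ 0.3  0.8]
 [-1.6 -1.5]
 [-1.1  2.1]
 [ 0.1  2.5]
 [ 0.9 -0.1]]
tab [0.4737 0.0495 0.093 ]
parked [0.4876 0.2143 0.093 ]
hinge [0.5691 0.0919 0.076 ]
fl [0.4763 0.2463 0.064 ]
fr [ 0.4516 -0.0446  0.064 ]
1.5 [0.585 0.091 0.19 ] [298. 104.] [346. 121.]
1.6 [0.596 0.09  0.188] [288.  97.] [363. 121.]
1.7 [0.607 0.089 0.184] [278.  92.] [380. 122.]
1.85 [0.623 0.087 0.178] [265.  89.] [404. 127.]
```

Request:
play_rows(translation=[[0, 0, 0], [0, 0, 0], [-0.02, -0.02, 0], [-0.03, -0.03, 0], [-0.03, -0.03, 0], [-0.03, -0.04, 0], [-0.03, -0.04, 0], [-0.03, -0.04, 0], [-0.03, -0.04, 0], [-0.03, -0.04, 0], [-0.025, -0.04, 0], [-0.02, -0.04, 0], [-0.012, -0.04, 0], [-0.01, -0.04, 0], [0, -0.04, 0], [0, -0.04, 0], [0, -0.03, 0], [0, -0.016, 0], [0, 0, 0], [0, 0, 0]], delta_rot=[[0, 0, -8], [0, 0, -7.9], [0, 0, 0], [0, 0, 0], [0, 0, 0], [0, 0, 0], [0, 0, 0], [0, 0, 0], [0, 0, 0], [0, 0, 0], [0, 0, 0], [0, 0, 0], [0, 0, 0], [0, 0, 0], [0, 0, 0], [0, 0, 0], [0, 0, 0], [0, 0, 0], [0, 0, 0], [0, 0, 0]], grip=[-1, -1, -1, -1, -1, -1, -1, -1, -1, -1, -1, -1, -1, -1, -1, -1, -1, -1, -1, -1])

```text
clock: 3.5
tool_pos: [0.4698, -0.0029, 0.3028]
eef_rot: [0.041, 0.999, 0.001, 0.0]
contact_force: [-0.6, -0.6, 0.7]
opening: 0.005
finger_force: 0.0
```

```bash
cat >> h.py <<'E'
D=np.array([.5158,.0965,0]); YAW=-.0845
def disp(P): return R.from_euler('z',-YAW).apply(np.array(P)-D)
def show():
    from plant import r
    s=r.get_state(); q=R.from_quat(s["eef_rot"])
    print("t",round(s["clock"],2),"disp",disp(s["tool_pos"]).round(4),"toolaxes",R.from_euler('z',-YAW).apply(q.as_matrix().T).round(3).tolist(),"F",s["contact_force"].round(2),"open",round(s["opening"],3))
E
python3 - <<'E'
from h import *; show()
from plant import r; import cv2
a=r.snapshot("wrist");b=r.snapshot("scene");cv2.imwrite("pics/w1.png",a)
for c in("wrist","scene"):
  for t in("cutter_tab","cutter","dispenser","cover_edge"):
    print(c,t,[(disp(d["point"]).round(4),round(d["confidence"],2)) for d in r.look_for(c,t)[:2]])
E
```

```text
t 3.5 disp [-0.0374 -0.1029  0.3028] toolaxes [[-1.0, -0.002, -0.001], [-0.002, 1.0, 0.001], [0.001, 0.001, -1.0]] F [-0.58 -0.57  0.72] open 0.005
wrist cutter_tab [(array([-0.0488, -0.0516,  0.0752]), 0.83)]
wrist cutter [(array([-0.0485, -0.0526,  0.0717]), 0.61)]
wrist dispenser [(array([0.0028, 0.034 , 0.0609]), 0.59)]
wrist cover_edge [(array([0.0666, 0.074 , 0.1059]), 0.59)]
scene cutter_tab [(array([-0.0461, -0.0444,  0.0721]), 0.4)]
scene cutter [(array([-0.0508, -0.0447,  0.0746]), 0.67)]
scene dispenser [(array([0.0349, 0.0163, 0.0685]), 0.94)]
scene cover_edge [(array([0.0572, 0.0087, 0.1327]), 0.97)]
```

View pics/w1.png

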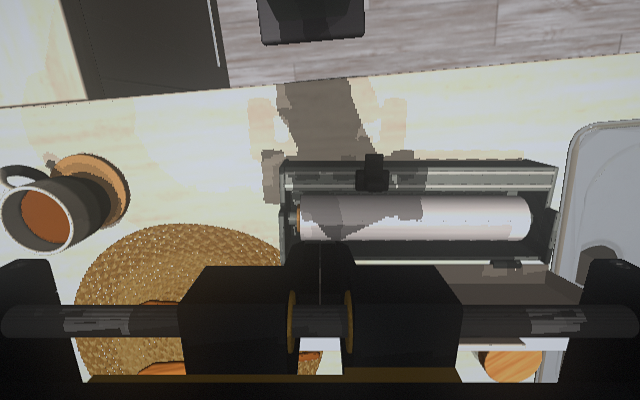

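The wrist view shows the ledge running from (283,165) to (557,163), the tab near (373,165) and the mug at far left. The fingers are closed. I'll check this against the model projection.

```bash
python3 - <<'E'
from h import *
from plant import r
c=r.get_calibration("wrist")
P=np.array([(-.052,-.146,.064),(-.052,.146,.064),(-.026,-.146,.064),(-.026,.146,.064),(-.044,-.060,.093),(-.044,-.040,.093),(-.032,-.060,.093),(-.032,-.040,.093)])
print(proj(c,D+R.from_euler('z',YAW).apply(P)).round(0), c)
import cv2
a=cv2.imread("pics/w1.png")[130:260,260:580];cv2.imwrite("pics/w1c.png",cv2.resize(a,None,fx=2.5,fy=2.5,interpolation=cv2.INTER_CUBIC))
E
```

```text
[[279. 168.]
 [562. 168.]
 [280. 192.]
 [556. 193.]
 [366. 182.]
 [387. 182.]
 [366. 194.]
 [386. 194.]] {'intrinsics': array([[313.8119588 ,   0.        , 319.54502322],
       [  0.        , 313.8119588 , 202.11533002],
       [  0.        ,   0.        ,   1.        ]]), 'eye': array([0.39507187, 0.0020187 , 0.38489632]), 'rotation': array([-0.10803748, -0.09890508,  0.66966251,  0.72807816])}
```

View pics/w1c.png

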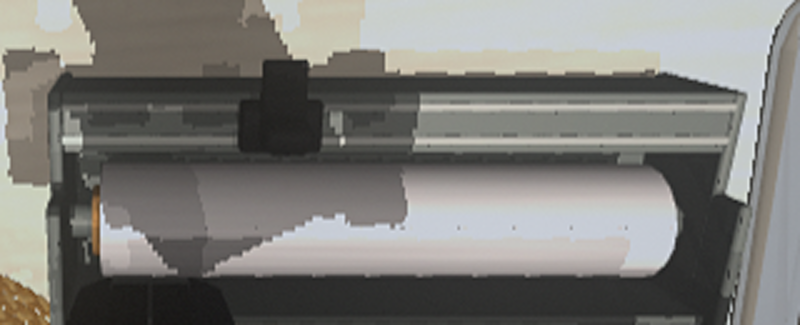

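Request:
play_rows(translation=[[0, 0, 0.04], [0, 0, 0.04], [0, 0, 0.04], [0, 0, 0.025], [0, 0, 0.013], [0, 0, 0], [0, 0.01, 0], [0, 0.01, 0], [0, 0.01, 0], [0, 0.01, 0], [0, 0, 0]], delta_rot=[[0, 0, 0], [0, 0, 0], [0, 0, 0], [0, 0, 0], [0, 0, 0], [0, 0, 0], [0, 0, 0], [0, 0, 0], [0, 0, 0], [0, 0, 0], [0, 0, 0]], grip=[-1, -1, -1, -1, -1, -1, -1, -1, -1, -1, -1])

```text
clock: 5.38
tool_pos: [0.4731, 0.0366, 0.1449]
eef_rot: [0.041, 0.999, 0.0, 0.0]
contact_force: [-0.1, 0.3, 0.2]
opening: 0.007
finger_force: 0.0
```

```bash
python3 - <<'E'
from h import *; show()
from plant import r
r.snapshot("side")
print([(disp(d["point"]).round(4),round(d["confidence"],2)) for d in r.look_for("side","cutter")[:2]])
E
```

```text
t 5.38 disp [-0.0375 -0.0633  0.1449] toolaxes [[-1.0, -0.002, -0.001], [-0.002, 1.0, 0.001], [0.001, 0.001, -1.0]] F [-0.14  0.31  0.2 ] open 0.007
[(array([-0.0529, -0.0405,  0.0754]), 0.5)]
```

Request:
play_rows(translation=[[0, 0.01, 0], [0, 0.012, 0], [0, 0.013, 0], [0, 0.013, 0], [0, 0.013, 0], [0, 0.013, 0], [0, 0.013, 0], [0, 0.013, 0], [0, 0.01, 0], [0, 0, 0]], delta_rot=[[0, 0, 0], [0, 0, 0], [0, 0, 0], [0, 0, 0], [0, 0, 0], [0, 0, 0], [0, 0, 0], [0, 0, 0], [0, 0, 0], [0, 0, 0]], grip=[-1, -1, -1, -1, -1, -1, -1, -1, -1, -1])

```text
clock: 6.72
tool_pos: [0.4827, 0.1467, 0.1448]
eef_rot: [0.041, 0.999, 0.001, 0.001]
contact_force: [0.7, 0.5, 1.2]
opening: 0.006
finger_force: 0.0
```

```bash
python3 - <<'E'
from h import *; show()
from plant import r
for c in("side","scene"):
  r.snapshot(c)
  for t in("cutter","dispenser"): print(c,t,[(disp(d["point"]).round(4),round(d["confidence"],2)) for d in r.look_for(c,t)[:2]])
E
```

```text
t 6.72 disp [-0.0372  0.0472  0.1448] toolaxes [[-1.0, -0.002, -0.001], [-0.002, 1.0, 0.002], [0.001, 0.002, -1.0]] F [0.71 0.49 1.16] open 0.006
side cutter [(array([-0.0487,  0.0689,  0.0766]), 0.53)]
side dispenser [(array([ 0.0299, -0.0474,  0.0611]), 0.62)]
scene cutter [(array([-0.0498,  0.0746,  0.0739]), 0.57), (array([-0.0115, -0.3879,  0.0591]), 0.56)]
scene dispenser [(array([-0.0017,  0.0382,  0.0623]), 0.85), (array([0.0525, 0.0565, 0.1493]), 0.62)]
```

Request:
play_rows(translation=[[0, 0.01, 0], [0, 0.01, 0], [0, 0.01, 0], [0, 0.004, 0], [0, 0, 0], [0, 0, 0]], delta_rot=[[0, 0, 0], [0, 0, 0], [0, 0, 0], [0, 0, 0], [0, 0, 0], [0, 0, 0]], grip=[-1, -1, -1, -1, -1, -1])

```text
clock: 7.78
tool_pos: [0.4848, 0.1791, 0.1447]
eef_rot: [0.042, 0.999, 0.0, -0.0]
contact_force: [0.0, 0.1, 0.0]
opening: 0.008
finger_force: 0.0
```

Request:
play_rows(translation=[[0, 0.003, 0], [0, 0, 0]], delta_rot=[[0, 0, 0], [0, 0, 0]], grip=[-1, -1])

```text
clock: 8.02
tool_pos: [0.4852, 0.1819, 0.1447]
eef_rot: [0.042, 0.999, -0.0, -0.0]
contact_force: [1.0, -0.2, -0.7]
opening: 0.003
finger_force: 0.2
```

Request:
play_rows(translation=[[0, 0.002, 0], [0, 0, 0]], delta_rot=[[0, 0, 0], [0, 0, 0]], grip=[-1, -1])

```text
clock: 8.28
tool_pos: [0.4853, 0.1838, 0.1447]
eef_rot: [0.042, 0.999, -0.0, -0.0]
contact_force: [-0.6, -0.7, -0.0]
opening: 0.003
finger_force: 0.6
```

Request:
play_rows(translation=[[0, 0.002, 0], [0, 0, 0]], delta_rot=[[0, 0, 0], [0, 0, 0]], grip=[-1, -1])

```text
clock: 8.52
tool_pos: [0.4855, 0.1861, 0.1447]
eef_rot: [0.042, 0.999, 0.0, -0.0]
contact_force: [-1.1, -1.7, -0.6]
opening: 0.003
finger_force: 0.5
```

Request:
play_rows(translation=[[0, 0.002, 0], [0, 0, 0]], delta_rot=[[0, 0, 0], [0, 0, 0]], grip=[-1, -1])

```text
clock: 8.78
tool_pos: [0.4857, 0.1882, 0.1447]
eef_rot: [0.042, 0.999, 0.0, -0.0]
contact_force: [-0.5, 0.4, -0.2]
opening: 0.006
finger_force: 0.4
```

Request:
play_rows(translation=[[0, 0.002, 0], [0, 0, 0]], delta_rot=[[0, 0, 0], [0, 0, 0]], grip=[-1, -1])

```text
clock: 9.02
tool_pos: [0.4859, 0.1902, 0.1447]
eef_rot: [0.042, 0.999, 0.0, -0.0]
contact_force: [-1.1, -1.4, -0.1]
opening: 0.004
finger_force: 0.4
```

```bash
python3 - <<'E'
from h import *; show()
from plant import r
import cv2
for c in("side","scene"):
  cv2.imwrite(f"pics/{c}2.png",r.snapshot(c))
  for t in("cutter","dispenser"): print(c,t,[(disp(d["point"]).round(4),round(d["confidence"],2)) for d in r.look_for(c,t)[:2]])
E
```

```text
t 9.03 disp [-0.0377  0.0908  0.1447] toolaxes [[-1.0, -0.001, 0.0], [-0.001, 1.0, 0.0], [-0.0, 0.0, -1.0]] F [-1.06 -1.37 -0.07] open 0.004
side cutter []
side dispenser [(array([-0.0496,  0.1129,  0.0766]), 0.7)]
scene cutter []
scene dispenser [(array([ 0.0021, -0.0225,  0.0632]), 0.72)]
```

Request:
play_rows(translation=[[0, 0.002, 0], [0, 0, 0]], delta_rot=[[0, 0, 0], [0, 0, 0]], grip=[-1, -1])

```text
clock: 9.57
tool_pos: [0.4861, 0.1907, 0.1447]
eef_rot: [0.043, 0.999, -0.001, -0.0]
contact_force: [-1.1, -4.1, 2.2]
opening: 0.008
finger_force: 2.3
```

Request:
play_rows(translation=[[0, 0.002, 0], [0, 0, 0]], delta_rot=[[0, 0, 0], [0, 0, 0]], grip=[-1, -1])

```text
clock: 9.82
tool_pos: [0.4861, 0.191, 0.1447]
eef_rot: [0.043, 0.999, -0.002, -0.001]
contact_force: [-0.5, -8.5, 4.0]
opening: 0.004
finger_force: 4.1
```

Request:
play_rows(translation=[[0, 0.002, 0], [0, 0, 0]], delta_rot=[[0, 0, 0], [0, 0, 0]], grip=[-1, -1])

```text
clock: 10.07
tool_pos: [0.4861, 0.1913, 0.1447]
eef_rot: [0.044, 0.999, -0.004, -0.001]
contact_force: [-0.6, -11.7, 5.3]
opening: 0.004
finger_force: 5.7
```

Request:
play_rows(translation=[[0, -0.01, 0], [0, -0.015, 0], [0, 0, -0.03], [0, 0, -0.05], [0, 0, -0.05], [0, 0, -0.025], [-0.02, -0.01, 0], [-0.035, -0.015, 0], [-0.035, -0.015, 0], [-0.035, -0.015, 0], [-0.025, -0.013, 0], [-0.008, 0, 0], [0, 0, 0], [0, 0, 0]], delta_rot=[[0, 0, 0], [0, 0, 0], [0, 0, 0], [0, 0, 0], [0, 0, 0], [0, 0, 0], [0, 0, 0], [0, 0, 0], [0, 0, 0], [0, 0, 0], [0, 0, 0], [0, 0, 0], [0, 0, 0], [0, 0, 0]], grip=[-1, -1, -1, -1, -1, -1, -1, -1, -1, -1, -1, -1, -1, -1])

```text
clock: 11.82
tool_pos: [0.6349, 0.0913, 0.2998]
eef_rot: [0.041, 0.999, 0.0, -0.001]
contact_force: [0.1, -0.3, 0.3]
opening: 0.004
finger_force: 0.0
```

```bash
python3 - <<'E'
from h import *; show()
from plant import r
import cv2
a=r.snapshot("scene");b=r.snapshot("side")
for c in("side","scene"):
  for t in("cutter","cutter_tab","cover_edge","oats_jar"): print(c,t,[(disp(d["point"]).round(4),round(d["confidence"],2)) for d in r.look_for(c,t)[:2]])
a=cv2.resize(a[135:255,255:375],(400,400),interpolation=cv2.INTER_CUBIC);b=cv2.resize(b[130:255,255:380],(400,400),interpolation=cv2.INTER_CUBIC)
cv2.imwrite("pics/m.png",np.hstack([a,b]))
E
```

```text
t 11.82 disp [0.1191 0.0048 0.2998] toolaxes [[-1.0, -0.002, 0.001], [-0.002, 1.0, 0.001], [-0.001, 0.001, -1.0]] F [ 0.07 -0.31  0.32] open 0.004
side cutter [(array([0.1723, 0.1047, 0.0954]), 0.55), (array([-0.0421,  0.108 ,  0.0752]), 0.42)]
side cutter_tab [(array([-0.0452,  0.1079,  0.0774]), 0.4)]
side cover_edge [(array([ 0.0608, -0.0298,  0.1264]), 0.66)]
side oats_jar [(array([0.1735, 0.1043, 0.0942]), 0.49)]
scene cutter []
scene cutter_tab [(array([-0.0522,  0.1201,  0.0754]), 0.42)]
scene cover_edge [(array([0.0587, 0.0061, 0.1268]), 0.89)]
scene oats_jar [(array([0.1407, 0.1353, 0.0754]), 0.95)]
```

View pics/m.png

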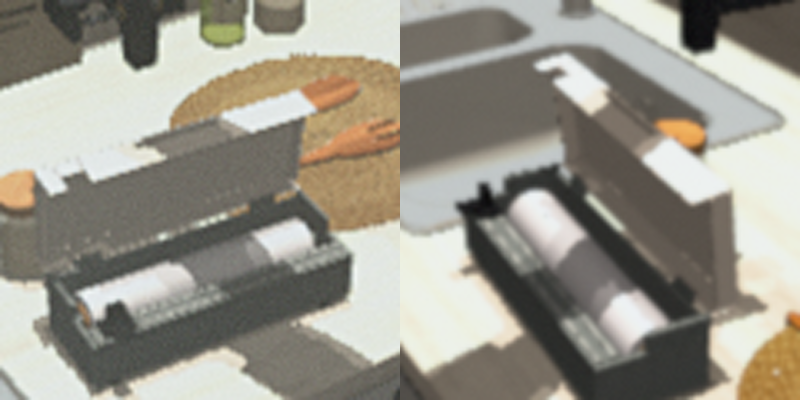

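Request:
play_rows(translation=[[0, 0, 0.04], [0, 0, 0.03], [0, 0, 0], [0.015, 0, 0], [0.015, 0, 0], [0.009, 0, -0.002], [0.009, 0, -0.0015], [0.0093, 0, 0], [0.0093, 0, 0], [0.0092, 0, 0.0015], [0.009, 0, 0.0024], [0.0087, 0, 0.0033], [0.0084, 0, 0.0041], [0, 0, 0], [0, 0, 0]], delta_rot=[[0, 0, 0], [0, 0, 0], [0, 0, 0], [0, 0, 0], [0, 0, 0], [0, 0, 0], [0, 0, 0], [0, 0, 0], [0, 0, 0], [0, 0, 0], [0, 0, 0], [0, 0, 0], [0, 0, 0], [0, 0, 0], [0, 0, 0]], grip=[-1, -1, -1, -1, -1, -1, -1, -1, -1, -1, -1, -1, -1, -1, -1])

```text
clock: 14.2
tool_pos: [0.5343, 0.0982, 0.2215]
eef_rot: [0.042, 0.999, -0.0, -0.001]
contact_force: [-0.1, -0.0, -0.4]
opening: 0.003
finger_force: 0.0
```

```bash
python3 - <<'E'
from h import *; show()
from plant import r
import cv2
a=r.snapshot("scene");b=r.snapshot("side")
for c in("side","scene"):
  for t in("dispenser","cover_edge"): print(c,t,[(disp(d["point"]).round(4),round(d["confidence"],2)) for d in r.look_for(c,t)[:2]])
a=cv2.resize(a[135:255,255:375],(400,400),interpolation=cv2.INTER_CUBIC);b=cv2.resize(b[130:255,255:380],(400,400),interpolation=cv2.INTER_CUBIC)
cv2.imwrite("pics/m2.png",np.hstack([a,b]))
E
```

```text
t 14.2 disp [0.0182 0.0033 0.2215] toolaxes [[-1.0, -0.0, 0.001], [-0.0, 1.0, -0.001], [-0.001, -0.001, -1.0]] F [-0.1  -0.02 -0.39] open 0.003
side dispenser [(array([-0.013 , -0.0672,  0.1573]), 0.74), (array([-0.013 , -0.0568,  0.0636]), 0.72)]
side cover_edge [(array([-0.0131, -0.0663,  0.1539]), 0.62)]
scene dispenser [(array([-0.0254,  0.0189,  0.0654]), 0.85)]
scene cover_edge [(array([-0.0285,  0.0244,  0.1589]), 0.82)]
```

View pics/m2.png

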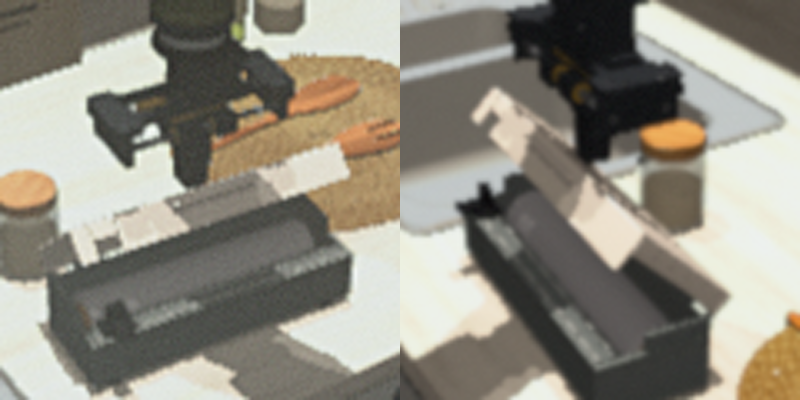

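The cover is being pushed down as planned, at about 0.8 rad, and the dispenser hasn't moved.

Request:
play_rows(translation=[[0.0076, 0, 0.0053], [0.0076, 0, 0.0053], [0.0065, 0, 0.0067], [0.0065, 0, 0.0067], [0.0049, 0, 0.0078], [0.0049, 0, 0.0078], [0, 0, 0]], delta_rot=[[0, 0, 0], [0, 0, 0], [0, 0, 0], [0, 0, 0], [0, 0, 0], [0, 0, 0], [0, 0, 0]], grip=[-1, -1, -1, -1, -1, -1, -1])

```text
clock: 15.38
tool_pos: [0.4958, 0.1016, 0.1815]
eef_rot: [0.042, 0.999, -0.0, -0.001]
contact_force: [-1.3, 0.7, 0.2]
opening: 0.008
finger_force: 0.0
```

Request:
play_rows(translation=[[0.0038, 0, 0.0085], [0, 0, 0.004], [0, 0, 0]], delta_rot=[[0, 0, 0], [0, 0, 0], [0, 0, 0]], grip=[-1, -1, -1])

```text
clock: 15.75
tool_pos: [0.4927, 0.1019, 0.1694]
eef_rot: [0.042, 0.999, -0.0, -0.0]
contact_force: [-1.1, -0.1, 0.1]
opening: 0.01
finger_force: 0.0
```

Request:
play_rows(translation=[[0, 0, 0.002], [0, 0, 0]], delta_rot=[[0, 0, 0], [0, 0, 0]], grip=[-1, -1])

```text
clock: 16.0
tool_pos: [0.493, 0.102, 0.1678]
eef_rot: [0.042, 0.999, 0.0, 0.0]
contact_force: [-0.3, 0.2, 0.3]
opening: 0.005
finger_force: 0.0
```

Request:
play_rows(translation=[[0, 0, 0.0015], [0, 0, 0]], delta_rot=[[0, 0, 0], [0, 0, 0]], grip=[-1, -1])

```text
clock: 16.25
tool_pos: [0.4929, 0.102, 0.1663]
eef_rot: [0.042, 0.999, 0.0, 0.0]
contact_force: [-0.7, 0.1, 0.4]
opening: 0.001
finger_force: 0.0
```

Request:
play_rows(translation=[[0, 0, 0.0015], [0, 0, 0]], delta_rot=[[0, 0, 0], [0, 0, 0]], grip=[-1, -1])

```text
clock: 16.5
tool_pos: [0.4929, 0.102, 0.1647]
eef_rot: [0.042, 0.999, 0.0, 0.0]
contact_force: [0.6, -0.1, -0.6]
opening: 0.004
finger_force: 0.0
```

Request:
play_rows(translation=[[0, 0, 0.0015], [0, 0, 0]], delta_rot=[[0, 0, 0], [0, 0, 0]], grip=[-1, -1])

```text
clock: 16.75
tool_pos: [0.4929, 0.102, 0.1645]
eef_rot: [0.042, 0.999, -0.0, 0.001]
contact_force: [-2.8, 0.1, 14.7]
opening: 0.002
finger_force: 7.1
```

Request:
play_rows(translation=[[0, 0, 0.0015], [0, 0, 0]], delta_rot=[[0, 0, 0], [0, 0, 0]], grip=[-1, -1])

```text
clock: 17.0
tool_pos: [0.4929, 0.102, 0.1643]
eef_rot: [0.042, 0.999, -0.0, 0.001]
contact_force: [-6.2, -0.3, 28.5]
opening: 0.007
finger_force: 14.2
```

The press met a hard stop at TCP z 0.1645, where 0.164 was expected for a shut lid. I'll retreat and verify.

Request:
play_rows(translation=[[0, 0, -0.005], [0, 0, -0.02], [0, 0, -0.04], [0, 0, -0.05], [0, 0, -0.05], [0, 0, 0], [0, 0, 0]], delta_rot=[[0, 0, 0], [0, 0, 0], [0, 0, 0], [0, 0, 0], [0, 0, 0], [0, 0, 0], [0, 0, 0]], grip=[-1, -1, -1, -1, -1, -1, -1])

```text
clock: 17.88
tool_pos: [0.4926, 0.1016, 0.3263]
eef_rot: [0.042, 0.999, -0.0, -0.0]
contact_force: [0.1, 0.8, -0.7]
opening: -0.0
finger_force: 0.0
```

```bash
python3 - <<'E'
from h import *; show()
from plant import r
import cv2
a=r.snapshot("scene");b=r.snapshot("side")
for c in("side","scene"):
  for t in("cutter","cover_edge"): print(c,t,[(disp(d["point"]).round(4),round(d["confidence"],2)) for d in r.look_for(c,t)[:2]])
a=cv2.resize(a[135:255,255:375],(400,400),interpolation=cv2.INTER_CUBIC);b=cv2.resize(b[130:255,255:380],(400,400),interpolation=cv2.INTER_CUBIC)
cv2.imwrite("pics/m3.png",np.hstack([a,b]))
E
```

```text
t 17.88 disp [-0.0236  0.0032  0.3263] toolaxes [[-1.0, 0.0, 0.001], [0.0, 1.0, -0.0], [-0.001, -0.0, -1.0]] F [ 0.06  0.81 -0.66] open -0.0
side cutter []
side cover_edge [(array([-0.0153, -0.0406,  0.0979]), 0.65)]
scene cutter []
scene cover_edge [(array([-0.0292,  0.0117,  0.0976]), 0.73)]
```

View pics/m3.png

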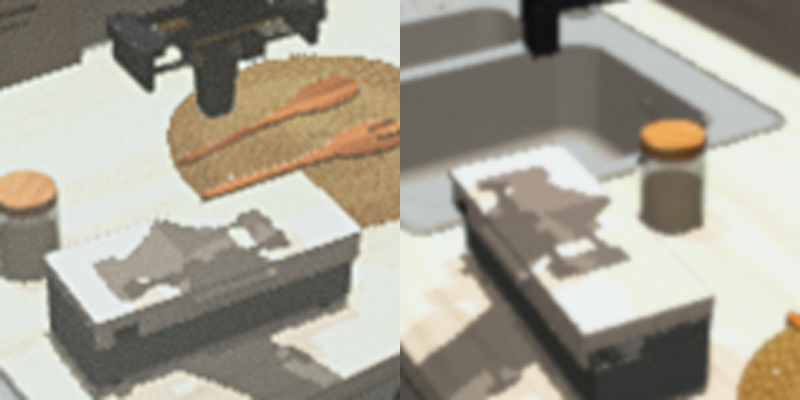

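The lid lies flat at about z 0.098, with the cutter in its notch near (125,325) in the left half. The robot is clear, so I'm handing the job in.

```bash
python3 -c "
from plant import r
print(r.finish_job())"
```

```text
the job is handed in; nothing more can be done
None
```

The cutter is parked at the left stop, the cover is pressed fully shut, the dispenser showed no visible shift, the other items were not touched, and the job is handed in (no verdict was returned).

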